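# Shut and bolt the plate box

## Task

The plywood box of etching plates has been left ajar. With the fingertips press its lid fully shut, then push the knob of the barrel bolt on the lid along its slot until the bolt is fully home in the keeper on the box's right-hand rail, and push the knob over towards the front, fully down into the notch at the end of the slot, so that the bolt is locked. Only push and press: do not raise the lid, do not take the knob between the fingers, and leave the jar, the tin and the tube that lie round the box where they are.

Things in the scene. Friction and masses are not known exactly. Their poses are not given: they have to be found in the camera images.
- plate_box: Light plywood box for etching plates, fixed where it stands; 220 mm deep (its x), 314 mm wide (its y), 80 mm high. Origin: centre of its underside; +x to its hinged back, -x to its front, +y to its left, z up. The lid lies between two side rails 30 mm wide, tops at z = 80 mm; shut, the lid's top is flush with them. Only the bolt, its keeper and flat hinges stand up from it
- lid (a joint): Lid angle, rad: 0 shut (hard stop), grows as it opens. Hinge line along the box's y at x = +95, z = 82 mm of the box; lid 206 mm from hinge to front edge, 250 mm wide, 12 mm thick. The hinge is stiff: the lid stays at any angle, and 2 to 5 N down near the front edge closes it
- lid_press (a point): Point on the lid's upper face, 23 mm behind its front edge, on its clear left half: a place to press it down. Box x = -90, y = +75, z = 80 mm when shut
- barrel (a point): Steel barrel bolt on the lid's right half: 12 mm rod in a slotted barrel 20 mm thick, from y = -21 to -121 mm of the box. This point: on the rod's axis at mid barrel (box x = -51, y = -71, z = 93 mm when shut). Axis parallel to the box's y, 13 mm above the lid's top; barrel top 23 mm above it. L-shaped slot for the knob's stem: straight along the top, then at the right end a notch down the front side
- bolt (a joint): How far the bolt is pushed along the slot towards the box's right (-y), m: 0 fully drawn, 0.042 fully home (hard stop). Moves with about 1.5 N, stays where it is left. The rod's end passes into the keeper only with the lid shut. The stem can enter the notch only when this is over 0.0385
- turn (a joint): Angle of the knob's stem about the rod, rad: 0 square to the lid (upright when shut), positive towards the box's front (-x), 1.45 fully down in the notch (hard stop), nearly along the lid. In the straight run it can lean only about 0.25. Takes about 1.2 N at the ball and stays where it is left. Pushed sideways first; straight down only works when it is well over
- knob: The bolt's knob: a 7 mm round stem that ends in a polished, slippery steel ball (friction about 0.3) 18 mm in diameter. Origin on the rod's axis, z outwards along the stem; ball centre 38 mm out. It is pushed, never gripped
- knob_ball (a point): Centre of the knob's ball. Lid shut and knob upright: box x = -51 mm, y = -48 mm minus the bolt's travel, z = 131 mm. Locked: box x = -89, y = -90, z = 98 mm
- knob_stem (a point): Point on the axis of the knob's stem, 22 mm out from the rod's axis (16 mm below the ball's centre when upright)
- keeper (a point): Centre of the opening of the keeper, a steel staple (25 mm wide along the box's x, 25 mm high) on the right-hand rail, which takes the rod's end: box x = -51, y = -142, z = 93 mm. Fixed to the box
- ink_tin: Bystander, loose: round tin, 78 mm across, 53 mm high, beside or behind the box. Origin: centre of its underside
- jar_gum: Bystander, loose: round jar with a screw lid, 65 mm across, 72 mm high, beside or behind the box. Origin: centre of its underside
- ink_tube_a: Bystander, loose: lying ink tube 109 x 38 x 26 mm, to the left of the box. Origin: centre of its underside

How it is judged:
By the outcome, as a careful person would: the job done as asked, in the order asked, and still so for the second after the job is handed in, with the robot touching nothing.
It also fails if it takes over 45 s, if anything falls off the work surface, if the arm or the gripper's body presses on something with over 40 N, if the wrist force passes 120 N, or if a joint passes its speed limit or range.

## Robot

A 7-joint arm with a two-finger parallel gripper is mounted at the origin on a cart in front of the work surface, level with it; the furniture and walls round the work are solid. World frame = base frame: x ahead of the robot, y to its left, z up, the work surface at z = 0. Lengths are in m, angles in rad, forces in N, time in s.
With the tool pointing down it reaches from about 0.4 to 0.85 m from the base axis. Payload 4.5 kg.
Tool frame: the origin (TCP) lies midway between the tips of the shut fingers; the grasp point (between the pads) lies 19 mm behind it; z points along the fingers, y is the line along which they close (so a half turn about z gives the same grasp; the last joint's range is limited). The gripper opens to 88 mm and grips with 3 to 60 N. Pads are 18 mm wide; open, the fingers measure 123 mm over their backs; the gripper's body (75 mm by 187 mm) begins 45 mm behind the grasp point.
Start: joints at [-1.287, 0.689, -0.195, 1.565, 0.157, 0.902, -0.215], TCP at [0.154, 0.606, 0.239] pointing down, gripper open.
Joint ranges: [-3.01, 3.01], [-0.46, 2.08], [-1.47, 1.51], [0.13, 2.56], [-1, 4.14], [0.04, 2.09], [-2.66, 2.66]. Speed limits (rad/s): [2.57, 2.57, 3.14, 3.14, 3.14, 3.14, 3.14].

## Interface

Orientations are given as a unit quaternion [x, y, z, w].
In Python, from plant import r gives the robot as it stands.
- The arm moves only by the tool carry_out, never from a script. Its argument "plan" is a list of rows, each an object with "rot": the turn, a rotation vector about the tool's x, y, z in rad, a list of three; "xyz": the shift along the tool's x, y, z in m, a list of three; "grip": the closure in counts, from 0 (fully open) to 255 (shut). In form: [{"rot": [wx, wy, wz], "xyz": [dx, dy, dz], "grip": grip}, ...]. A call has 1 to 8 rows; each row is the pose to reach, as a shift and turn from the pose commanded when the call began, along the tool's axes at that moment; what a row does not reach only later rows make up. A row lasts 1/12 s, in which the tool goes at most 41.7 mm and 7.16 degrees, less where a joint would pass 70% of its speed; a pose out of reach is approached as far as the arm can. A call with a gripper value outside its range is refused whole. The fingers move at their own pace and stop on an object; "squeeze" is the grip in N (left out, the last holds). Time passes only in rows, so rows that repeat a pose let the fingers close. It gives the time, the measured TCP pose, the force, the opening and the grip force at its end, in the units of the state.
- r.get_state(): the state, without advancing time (a new reading comes with each control period).
- r.snapshot(name): name is "side" or "top"; returns the picture (400x640x3 uint8, red, green, blue); there is no depth.
- r.camera_params(name): a dict with "fx", "fy", "cx", "cy" (pixels), "position" and "attitude" of the camera in the world. Camera axes: x right, y down, z forward; pixel columns grow to the right and rows downward; lengths in m; the calibration is good to about 2 mm. A picture is of the moment at which its call begins. camera_params takes no time and is no camera call.
- r.finish_job(): hands the job in; it is judged then, once.
The state is a dict: "clock": time; "q": joint angles; "qd": joint speeds; "joint_torque": joint torques, N m; "tool_pos": TCP position; "eef_rot": TCP orientation; "contact_force": force on the tool from outside, world axes, zero at the start; "moment": the same for the moment, N m; "opening": opening from 0.0 (shut) to 1.0 (fully open); "finger_force": force on a finger pad.
Only numpy, scipy, OpenCV 4.12 (cv2) and the standard library are available. Lean on these libraries where they do the work, as an engineer would, in place of code of your own. Each camera call takes 0.05 s, during which the arm holds its last target. There are 200 camera calls.

## Working session

There is one attempt and no reset: what is moved stays moved. The work goes in short steps, Python scripts to look and compute and a tool call to move; the robot and the scene stay as the last step left them, time stands still between calls to the robot, and variables do not carry over. Pictures are saved under pics/ and viewed, at most 10 in all, crops included, and the job is handed in when it is done.

Besides the shell and the picture viewer there is one more tool, called after "Request:" by a JSON object that holds its "api" and its "payload". carry_out: Moves the arm, as the interface text tells. Its arguments: {"type":"object","properties":{"plan":{"type":"array"},"squeeze":{"type":"number"}},"required":["plan"]}

```bash
mkdir -p pics; python3 - <<'E'
from plant import r
import cv2,numpy as np
for n in("side","top"):
    p=r.snapshot(n); cv2.imwrite(f"pics/{n}0.png",p[:,:,::-1]); print(n,r.camera_params(n))
s=r.get_state(); print(s)
E
```

```text
side {'fx': 414.2070022777826, 'fy': 414.2070022777826, 'cx': 325.9451022846587, 'cy': 197.61760469056895, 'position': array([ 0.42661712, -1.22402389,  0.56009542]), 'attitude': array([ 0.83248471, -0.06071994,  0.04355458, -0.5489857 ])}
top {'fx': 416.6033012171179, 'fy': 416.6033012171179, 'cx': 320.47072067811206, 'cy': 202.21132033220493, 'position': array([ 0.47904056, -0.14013586,  1.09062081]), 'attitude': array([-0.70309605,  0.70902168, -0.03216694,  0.04369765])}
{'clock': 0.1, 'q': array([-1.28723459,  0.68989234, -0.19452487,  1.566209  ,  0.15728798,
        0.90250073, -0.21510302]), 'qd': array([ 5.47258681e-04, -1.91223253e-03,  3.89015603e-05, -4.47734368e-03,
        1.53235744e-03,  7.30884928e-04, -6.42000185e-04]), 'joint_torque': array([-2.62001158e-03, -5.28501320e+01, -1.27137568e+00, -1.53837454e+01,
       -5.25856996e-02,  2.00088907e-03,  4.14890906e-05]), 'tool_pos': array([0.15438268, 0.60506174, 0.23800347]), 'eef_rot': array([ 1.24523884e-01,  9.92216280e-01, -8.08540961e-04, -4.82349689e-05]), 'contact_force': array([-0.57907629, -0.21300149, -0.9052626 ]), 'moment': array([ 0.00846742,  0.0088796 , -0.0101054 ]), 'finger_force': 0.0, 'opening': 0.9959576491771884}
```

View pics/top0.png

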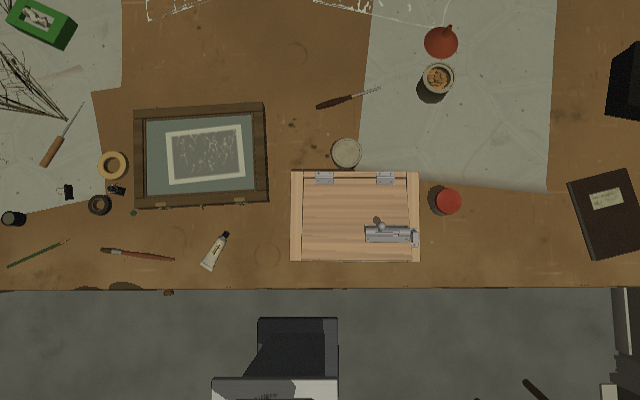

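View pics/side0.png

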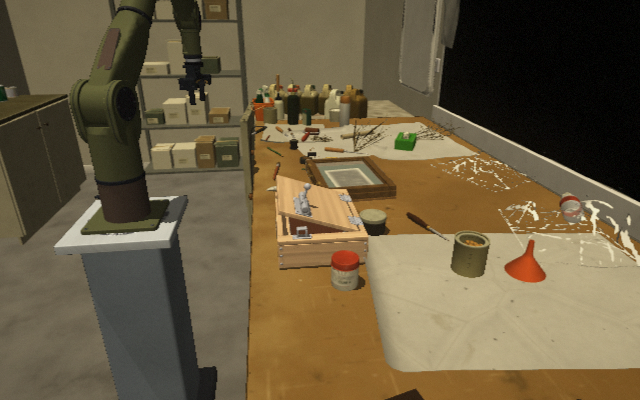

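The top view shows the box at about (290–420, 170–262), with the bolt at (365–418, 220–245). The tin is at (346,152), the jar at (447,200) and the tube at (214,250). The side view shows the lid clearly ajar. Next I'll enlarge both crops.

```bash
python3 - <<'E'
import cv2,numpy as np
a=cv2.imread("pics/top0.png")[160:270,280:430]; b=cv2.imread("pics/side0.png")[170:280,265:385]
cv2.imwrite("pics/c1.png",cv2.resize(a,None,fx=5,fy=5,interpolation=cv2.INTER_CUBIC))
cv2.imwrite("pics/c2.png",cv2.resize(b,None,fx=5,fy=5,interpolation=cv2.INTER_CUBIC))
E
```

```text
(no output)
```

View pics/c1.png

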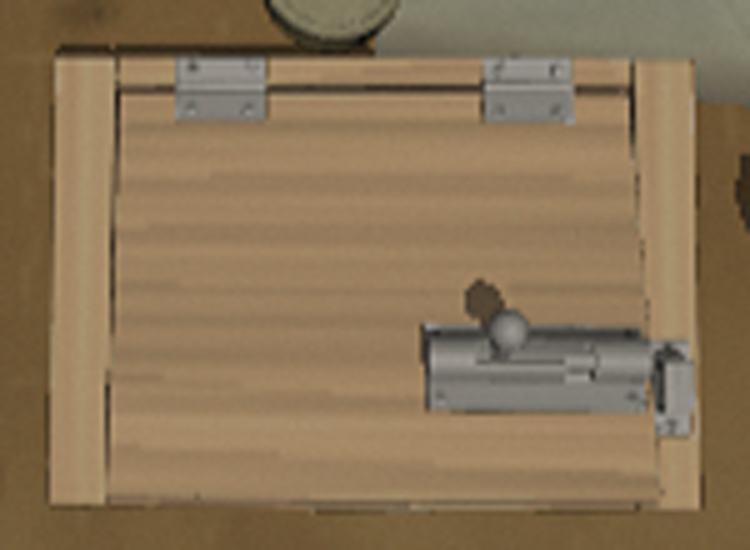

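View pics/c2.png

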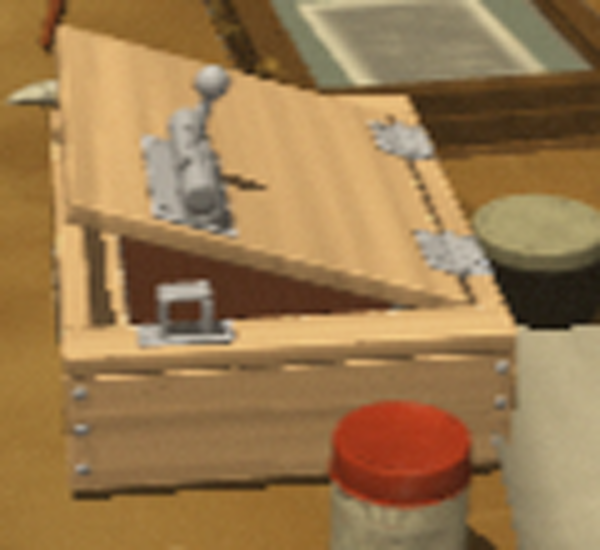

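The crops show these rail-top corners (in c1): (55,57), (693,60), (702,508), (50,505). The ball is at (509,330) in c1 and (211,82) in c2. The lid's front corners are near (107,497) and (660,503), and in c2 near (60,28) and (70,212).

```bash
cat > h.py <<'E'
from plant import r
import numpy as np
from scipy.spatial.transform import Rotation as R
def ray(n,u,v):
    c=r.camera_params(n); d=R.from_quat(c["attitude"]).apply([(u-c["cx"])/c["fx"],(v-c["cy"])/c["fy"],1]); return np.array(c["position"]),d
def onz(n,u,v,z):
    p,d=ray(n,u,v); return p+d*(z-p[2])/d[2]
def tri(a,b):
    p,d=ray("top",*a); q,e=ray("side",*b)
    s=np.linalg.lstsq(np.c_[d,-e],q-p,rcond=None)[0]; x,y=p+s[0]*d,q+s[1]*e
    return (x+y)/2,np.linalg.norm(x-y)
t1=lambda u,v:(280+(u+.5)/5-.5,160+(v+.5)/5-.5)
s1=lambda u,v:(265+(u+.5)/5-.5,170+(v+.5)/5-.5)
def fit(W,B):
    b=B-B.mean(0); w=W-W.mean(0)
    a=np.arctan2((b[:,0]*w[:,1]-b[:,1]*w[:,0]).sum(),(b*w).sum()); M=np.array([[np.cos(a),-np.sin(a)],[np.sin(a),np.cos(a)]])
    return a,W.mean(0)-M@B.mean(0),M
E
python3 - <<'E'
from h import *
np.set_printoptions(precision=4,suppress=True)
B=np.array([[.11,.157],[.11,-.157],[-.11,-.157],[-.11,.157]])
W=np.array([onz("top",*t1(*p),.08)[:2] for p in[(55,57),(693,60),(702,508),(50,505)]])
a,o,M=fit(W,B); print("top",W,a,o,(W-o)@M-B)
for p in [(75,365),(515,325)]: print("side rail corners",(onz("side",*s1(*p),.08)[:2]-o)@M)
ball,e=tri(t1(509,330),s1(211,82)); print("ball",ball,e,(ball[:2]-o)@M)
for x,y in[((107,497),(60,28)),((660,500),(70,208))]:
    p,e=tri(t1(*x),s1(*y)); b=(p[:2]-o)@M; print("lid",p,e,b,np.arctan2(p[2]-.08,.095-b[0]))
E
```

```text
top [[ 0.666  -0.051 ]
 [ 0.6612 -0.3641]
 [ 0.4438 -0.3613]
 [ 0.4474 -0.0487]] -0.012891604554307393 [ 0.5546 -0.2063] [[-0.0006 -0.0004]
 [-0.0013  0.0006]
 [ 0.0012  0.0006]
 [ 0.0007 -0.0008]]
side rail corners [-0.1038 -0.1608]
side rail corners [ 0.1104 -0.148 ]
ball [ 0.5252 -0.2586  0.1767] 0.0006995621028046718 [-0.0287 -0.0527]
lid [ 0.4543 -0.0803  0.1445] 0.003128996552966267 [-0.1019  0.1247] 0.31663907198022767
lid [ 0.4501 -0.3286  0.144 ] 0.0008711083064361196 [-0.1029 -0.1237] 0.31297624638009863
```

```bash
cat >> h.py <<'E'
O=np.array([.5546,-.2063]);A=-.0129
MB=np.array([[np.cos(A),-np.sin(A)],[np.sin(A),np.cos(A)]])
def box(x,y,z): return np.r_[O+MB@[x,y],z]
def to(*targets):
    s=r.get_state(); T=R.from_quat(s["eef_rot"]); p=s["tool_pos"]
    print("t",s["clock"],"tcp",p.round(4),"box",(MB.T@(p[:2]-O)).round(4),"F",s["contact_force"].round(1))
    G=R.from_matrix(np.c_[[-np.cos(A),-np.sin(A),0],[-np.sin(A),np.cos(A),0],[0,0,-1]])
    print("rot",(T.inv()*G).as_rotvec().round(4))
    for t in targets: print("world",np.round(t,3),"shift",T.inv().apply(np.array(t)-p).round(4))
E
python3 -c "
from h import *
to([.42,.25,.25],box(-.09,.085,.2))"
```

```text
t 0.1 tcp [0.1544 0.6051 0.238 ] box [-0.4107  0.8061] F [-0.6 -0.2 -0.9]
rot [-1.600e-03 -1.000e-04 -2.368e-01]
world [0.42 0.25 0.25] shift [-0.3451 -0.2784 -0.0115]
world [ 0.466 -0.12   0.2  ] shift [-0.4809 -0.6257  0.0391]
```

Request:
{"api": "carry_out", "payload": {"plan": [{"rot":[0,0,-0.12],"xyz":[-0.345,-0.278,-0.012],"grip":255},{"rot":[0,0,-0.237],"xyz":[-0.345,-0.278,-0.012],"grip":255},{"rot":[0,0,-0.237],"xyz":[-0.345,-0.278,-0.012],"grip":255},{"rot":[0,0,-0.237],"xyz":[-0.345,-0.278,-0.012],"grip":255},{"rot":[0,0,-0.237],"xyz":[-0.345,-0.278,-0.012],"grip":255},{"rot":[0,0,-0.237],"xyz":[-0.345,-0.278,-0.012],"grip":255},{"rot":[0,0,-0.237],"xyz":[-0.345,-0.278,-0.012],"grip":255},{"rot":[0,0,-0.237],"xyz":[-0.345,-0.278,-0.012],"grip":255}], "squeeze": 10}}

```text
clock: 0.77
tool_pos: [0.355, 0.3369, 0.2477]
eef_rot: [0.006, 1.0, -0.0, -0.0]
contact_force: [1.0, 0.2, -0.0]
opening: 0.415
finger_force: 0.0
```

```bash
python3 -c "
from h import *
to(box(-.09,.085,.2))"
```

```text
t 0.7667 tcp [0.355  0.3369 0.2477] box [-0.2066  0.5406] F [ 1.   0.2 -0. ]
rot [-0.0004 -0.0002  0.0004]
world [ 0.466 -0.12   0.2  ] shift [-0.1165 -0.4556  0.0478]
```

Request:
{"api": "carry_out", "payload": {"plan": [{"rot":[0,0,0],"xyz":[-0.116,-0.455,0.04],"grip":255},{"rot":[0,0,0],"xyz":[-0.116,-0.455,0.04],"grip":255},{"rot":[0,0,0],"xyz":[-0.116,-0.455,0.04],"grip":255},{"rot":[0,0,0],"xyz":[-0.116,-0.455,0.04],"grip":255},{"rot":[0,0,0],"xyz":[-0.116,-0.455,0.04],"grip":255},{"rot":[0,0,0],"xyz":[-0.116,-0.455,0.04],"grip":255},{"rot":[0,0,0],"xyz":[-0.116,-0.455,0.04],"grip":255},{"rot":[0,0,0],"xyz":[-0.116,-0.455,0.04],"grip":255}]}}

```text
clock: 1.43
tool_pos: [0.4321, 0.014, 0.2192]
eef_rot: [0.006, 1.0, 0.0, -0.0]
contact_force: [0.9, -0.7, 0.3]
opening: -0.001
finger_force: 0.0
```

```bash
python3 -c "
from h import *
to(box(-.09,.085,.17),box(-.09,.085,.09))"
```

```text
t 1.4333 tcp [0.4321 0.014  0.2192] box [-0.1254  0.2187] F [ 0.9 -0.7  0.3]
rot [ 0.     -0.0003  0.0005]
world [ 0.466 -0.12   0.17 ] shift [-0.0353 -0.1337  0.0492]
world [ 0.466 -0.12   0.09 ] shift [-0.0353 -0.1338  0.1292]
```

Request:
{"api": "carry_out", "payload": {"plan": [{"rot":[0,0,0],"xyz":[-0.012,-0.04,0.0],"grip":255},{"rot":[0,0,0],"xyz":[-0.023,-0.08,0.01],"grip":255},{"rot":[0,0,0],"xyz":[-0.034,-0.12,0.02],"grip":255},{"rot":[0,0,0],"xyz":[-0.035,-0.132,0.04],"grip":255},{"rot":[0,0,0],"xyz":[-0.035,-0.132,0.065],"grip":255},{"rot":[0,0,0],"xyz":[-0.035,-0.132,0.08],"grip":255},{"rot":[0,0,0],"xyz":[-0.035,-0.132,0.092],"grip":255},{"rot":[0,0,0],"xyz":[-0.035,-0.132,0.104],"grip":255}]}}

```text
clock: 2.1
tool_pos: [0.4649, -0.1167, 0.1144]
eef_rot: [0.007, 1.0, 0.0, -0.001]
contact_force: [-0.9, -0.2, 1.3]
opening: 0.004
finger_force: 0.7
```

```bash
python3 -c "
from h import *
to(box(-.09,.085,.08))"
```

```text
t 2.1 tcp [ 0.4649 -0.1167  0.1144] box [-0.0909  0.0884] F [-0.9 -0.2  1.3]
rot [ 0.0001 -0.0014 -0.0006]
world [ 0.466 -0.12   0.08 ] shift [-0.0009 -0.0034  0.0344]
```

Request:
{"api": "carry_out", "payload": {"plan": [{"rot":[0,0,0],"xyz":[0,0,0.008],"grip":255},{"rot":[0,0,0],"xyz":[0,0,0.016],"grip":255},{"rot":[0,0,0],"xyz":[0,0,0.022],"grip":255},{"rot":[0,0,0],"xyz":[0,0,0.027],"grip":255},{"rot":[0,0,0],"xyz":[0,0,0.031],"grip":255},{"rot":[0,0,0],"xyz":[0,0,0.034],"grip":255},{"rot":[0,0,0],"xyz":[0,0,0.036],"grip":255},{"rot":[0,0,0],"xyz":[0,0,0.036],"grip":255}]}}

```text
clock: 2.77
tool_pos: [0.4655, -0.1163, 0.0803]
eef_rot: [0.006, 1.0, -0.0, 0.0]
contact_force: [-2.2, 1.1, 7.9]
opening: 0.006
finger_force: 4.1
```

Request:
{"api": "carry_out", "payload": {"plan": [{"rot":[0,0,0],"xyz":[0,0,0.001],"grip":255},{"rot":[0,0,0],"xyz":[0,0,0.002],"grip":255},{"rot":[0,0,0],"xyz":[0,0,0.003],"grip":255},{"rot":[0,0,0],"xyz":[0,0,0.003],"grip":255}]}}

```text
clock: 3.1
tool_pos: [0.4655, -0.1163, 0.0798]
eef_rot: [0.006, 1.0, -0.001, 0.001]
contact_force: [-6.7, 1.4, 39.5]
opening: 0.006
finger_force: 19.7
```

```bash
python3 -c "
from h import *
import cv2
to(box(-.09,.085,.18))
a=r.snapshot('top')[160:270,280:430,::-1];b=r.snapshot('side')[170:280,265:385,::-1]
k=lambda i:cv2.resize(i,None,fx=3.3,fy=3.3,interpolation=2)
cv2.imwrite('pics/d.png',np.hstack([cv2.resize(a,None,fx=3,fy=3,interpolation=2),cv2.resize(b,None,fx=3,fy=3,interpolation=2)]))"
```

```text
t 3.1 tcp [ 0.4655 -0.1163  0.0798] box [-0.0902  0.0889] F [-6.7  1.4 39.5]
rot [-0.0016  0.0026  0.0007]
world [ 0.466 -0.12   0.18 ] shift [-0.0005 -0.004  -0.1002]
```

View pics/d.png

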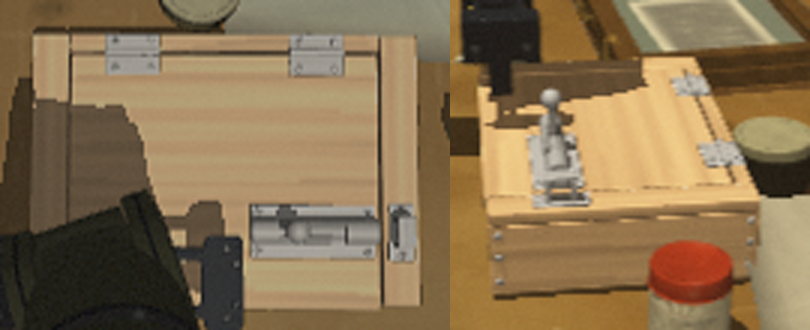

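The lid is flush with the rails, and the 39 N reading shows it is against its stop. The ball is at about (300,228) in the top half and (551,97) in the side half. Next I'll lift off and line up to the left of the knob.

Request:
{"api": "carry_out", "payload": {"plan": [{"rot":[0,0,0],"xyz":[0,0,-0.04],"grip":255},{"rot":[0,0,0],"xyz":[0,0,-0.075],"grip":255},{"rot":[0,0,0],"xyz":[-0.02,-0.03,-0.08],"grip":255},{"rot":[0,0,0],"xyz":[-0.039,-0.06,-0.08],"grip":255},{"rot":[0,0,0],"xyz":[-0.039,-0.078,-0.075],"grip":255},{"rot":[0,0,0],"xyz":[-0.039,-0.078,-0.06],"grip":255},{"rot":[0,0,0],"xyz":[-0.039,-0.078,-0.06],"grip":255}]}}

```text
clock: 3.78
tool_pos: [0.5024, -0.1964, 0.1349]
eef_rot: [0.008, 1.0, 0.0, -0.001]
contact_force: [-1.0, 0.2, -1.0]
opening: 0.002
finger_force: 0.0
```

```bash
python3 -c "
from h import *
b,e=tri((380,236),(298.7,202.3)); print('ball',b,e,MB.T@(b[:2]-O))
to(box(-.051,0.01,.120),box(-.051,-.026,.12),box(-.051,-.063,.12))"
```

```text
ball [ 0.50372135 -0.26035146  0.13398024] 0.0008416721290967739 [-0.05017717 -0.05470328]
t 3.7833 tcp [ 0.5024 -0.1964  0.1349] box [-0.0523  0.0092] F [-1.   0.2 -1. ]
rot [ 0.    -0.002 -0.003]
world [ 0.504 -0.196  0.12 ] shift [-0.0013  0.0008  0.0149]
world [ 0.503 -0.232  0.12 ] shift [-0.0014 -0.0352  0.0149]
world [ 0.503 -0.269  0.12 ] shift [-0.0015 -0.0722  0.0149]
```

Request:
{"api": "carry_out", "payload": {"plan": [{"rot":[0,0,0],"xyz":[-0.0015,0,0.015],"grip":255},{"rot":[0,0,0],"xyz":[-0.0015,-0.012,0.015],"grip":255},{"rot":[0,0,0],"xyz":[-0.0015,-0.025,0.015],"grip":255},{"rot":[0,0,0],"xyz":[-0.0015,-0.034,0.015],"grip":255},{"rot":[0,0,0],"xyz":[-0.0015,-0.042,0.015],"grip":255},{"rot":[0,0,0],"xyz":[-0.0015,-0.05,0.015],"grip":255},{"rot":[0,0,0],"xyz":[-0.0015,-0.058,0.015],"grip":255},{"rot":[0,0,0],"xyz":[-0.0015,-0.064,0.015],"grip":255}]}}

```text
clock: 4.45
tool_pos: [0.5042, -0.2595, 0.1217]
eef_rot: [0.006, 1.0, 0.0, 0.0]
contact_force: [-0.4, 2.1, 1.7]
opening: 0.009
finger_force: 0.9
```

Request:
{"api": "carry_out", "payload": {"plan": [{"rot":[0,0,0],"xyz":[0,-0.004,0],"grip":255},{"rot":[0,0,0],"xyz":[0,-0.007,0],"grip":255},{"rot":[0,0,0],"xyz":[0,-0.008,0],"grip":255},{"rot":[0,0,0],"xyz":[0,-0.009,0],"grip":255},{"rot":[0,0,0],"xyz":[0,-0.01,0],"grip":255}]}}

```text
clock: 4.87
tool_pos: [0.5041, -0.2685, 0.1214]
eef_rot: [0.006, 1.0, 0.0, -0.0]
contact_force: [-1.0, 2.2, 0.5]
opening: 0.005
finger_force: 0.8
```

Request:
{"api": "carry_out", "payload": {"plan": [{"rot":[0,0,0],"xyz":[0,-0.001,0],"grip":255},{"rot":[0,0,0],"xyz":[0,-0.002,0],"grip":255},{"rot":[0,0,0],"xyz":[0,-0.003,0],"grip":255},{"rot":[0,0,0],"xyz":[0,-0.003,0],"grip":255}]}}

```text
clock: 5.2
tool_pos: [0.5041, -0.2706, 0.1215]
eef_rot: [0.006, 1.0, 0.001, -0.0]
contact_force: [-1.1, 4.3, 1.7]
opening: 0.003
finger_force: 2.3
```

Request:
{"api": "carry_out", "payload": {"plan": [{"rot":[0,0,0],"xyz":[0,-0.001,0],"grip":255},{"rot":[0,0,0],"xyz":[0,-0.002,0],"grip":255},{"rot":[0,0,0],"xyz":[0,-0.002,0],"grip":255}]}}

```text
clock: 5.45
tool_pos: [0.5041, -0.2709, 0.1214]
eef_rot: [0.005, 1.0, 0.002, -0.0]
contact_force: [-0.8, 8.4, 3.8]
opening: 0.008
finger_force: 4.1
```

```bash
python3 -c "
from h import *
import cv2
to(box(0,-.09,.118),box(0,-.09,.16))
a=r.snapshot('top')[160:270,280:430,::-1];b=r.snapshot('side')[170:280,265:385,::-1]
cv2.imwrite('pics/e.png',np.hstack([cv2.resize(a,None,fx=3,fy=3,interpolation=2),cv2.resize(b,None,fx=3,fy=3,interpolation=2)]))"
```

```text
t 5.45 tcp [ 0.5041 -0.2709  0.1214] box [-0.0496 -0.0652] F [-0.8  8.4  3.8]
rot [ 0.0038 -0.0005  0.0023]
world [ 0.553 -0.296  0.118] shift [-0.0496 -0.0249  0.0033]
world [ 0.553 -0.296  0.16 ] shift [-0.0496 -0.0247 -0.0387]
```

View pics/e.png

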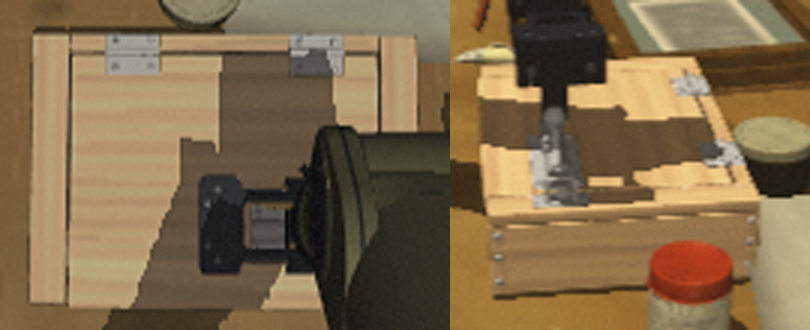

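The bolt has met a hard stop with the ball at y of about -0.091, so it is fully home. The side view shows the ball over the right end, at (553,118). Next I'll go round behind the knob.

Request:
{"api": "carry_out", "payload": {"plan": [{"rot":[0,0,0],"xyz":[0,0.012,0],"grip":255},{"rot":[0,0,0],"xyz":[-0.005,0.012,-0.035],"grip":255},{"rot":[0,0,0],"xyz":[-0.035,0.0,-0.035],"grip":255},{"rot":[0,0,0],"xyz":[-0.035,-0.023,-0.035],"grip":255},{"rot":[0,0,0],"xyz":[-0.035,-0.023,-0.03],"grip":255},{"rot":[0,0,0],"xyz":[-0.035,-0.023,0.007],"grip":255},{"rot":[0,0,0],"xyz":[-0.035,-0.023,0.007],"grip":255}]}}

```text
clock: 6.13
tool_pos: [0.5343, -0.2971, 0.1093]
eef_rot: [0.007, 1.0, 0.001, -0.005]
contact_force: [-1.5, -0.1, -0.7]
opening: 0.007
finger_force: 0.0
```

```bash
python3 -c "
from h import *
to(box(-.031,-.09,.113),box(-.075,-.09,.113))"
```

```text
t 6.1333 tcp [ 0.5343 -0.2971  0.1093] box [-0.0191 -0.0911] F [-1.5 -0.1 -0.7]
rot [ 0.002  -0.0095 -0.0011]
world [ 0.522 -0.296  0.113] shift [ 0.0119  0.0011 -0.0036]
world [ 0.478 -0.295  0.113] shift [ 0.0559  0.001  -0.0032]
```

Request:
{"api": "carry_out", "payload": {"plan": [{"rot":[0,0,0],"xyz":[0.008,0,-0.001],"grip":255},{"rot":[0,0,0],"xyz":[0.014,0,-0.001],"grip":255},{"rot":[0,0,0],"xyz":[0.02,0,-0.001],"grip":255},{"rot":[0,0,0],"xyz":[0.026,0,-0.001],"grip":255},{"rot":[0,0,0],"xyz":[0.032,0,-0.001],"grip":255},{"rot":[0,0,0],"xyz":[0.037,0,-0.001],"grip":255}]}}

```text
clock: 6.63
tool_pos: [0.5017, -0.2969, 0.1163]
eef_rot: [0.006, 1.0, -0.0, 0.001]
contact_force: [2.4, 0.8, -0.1]
opening: 0.008
finger_force: 1.0
```

Request:
{"api": "carry_out", "payload": {"plan": [{"rot":[0,0,0],"xyz":[0.005,0,0.002],"grip":255},{"rot":[0,0,0],"xyz":[0.01,0,0.003],"grip":255},{"rot":[0,0,0],"xyz":[0.015,0,0.004],"grip":255},{"rot":[0,0,0],"xyz":[0.02,0,0.005],"grip":255},{"rot":[0,0,0],"xyz":[0.024,0,0.005],"grip":255}]}}

```text
clock: 7.05
tool_pos: [0.4768, -0.2965, 0.1101]
eef_rot: [0.006, 1.0, 0.0, -0.001]
contact_force: [-0.2, 0.1, 0.5]
opening: 0.003
finger_force: 0.4
```

```bash
python3 -c "
from h import *
import cv2
to(box(-.086,-.09,.14),box(-.086,-.09,.107))
b=r.snapshot('side')[170:280,265:385,::-1]
cv2.imwrite('pics/f.png',cv2.resize(b,None,fx=5,fy=5,interpolation=2))"
```

```text
t 7.05 tcp [ 0.4768 -0.2965  0.1101] box [-0.0767 -0.0912] F [-0.2  0.1  0.5]
rot [ 0.0002 -0.0011  0.0002]
world [ 0.467 -0.295  0.14 ] shift [ 0.0094  0.0012 -0.0298]
world [ 0.467 -0.295  0.107] shift [0.0093 0.0012 0.0032]
```

View pics/f.png

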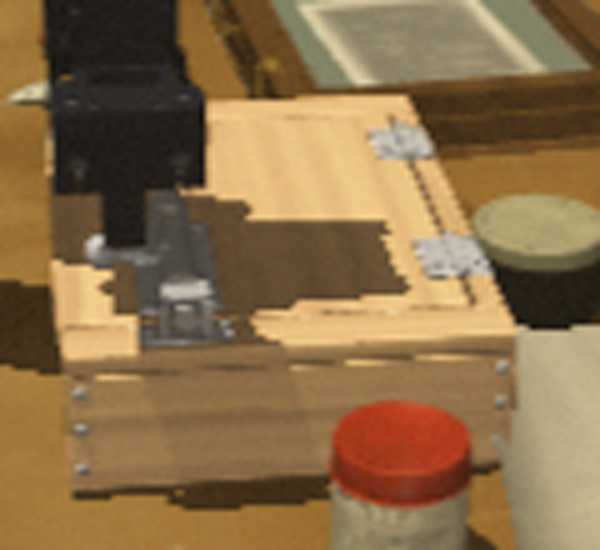

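The stem is well over in the notch, with the ball low at the front at (95,250) in the crop. Now I'll lift a little, move over the ball and press down.

Request:
{"api": "carry_out", "payload": {"plan": [{"rot":[0,0,0],"xyz":[0,0.001,-0.02],"grip":255},{"rot":[0,0,0],"xyz":[0.011,0.001,-0.02],"grip":255},{"rot":[0,0,0],"xyz":[0.011,0.001,-0.015],"grip":255},{"rot":[0,0,0],"xyz":[0.011,0.001,-0.008],"grip":255},{"rot":[0,0,0],"xyz":[0.011,0.001,-0.003],"grip":255},{"rot":[0,0,0],"xyz":[0.011,0.001,0.001],"grip":255},{"rot":[0,0,0],"xyz":[0.011,0.001,0.003],"grip":255},{"rot":[0,0,0],"xyz":[0.011,0.001,0.004],"grip":255}]}}

```text
clock: 7.77
tool_pos: [0.466, -0.2951, 0.1059]
eef_rot: [0.006, 1.0, 0.0, -0.001]
contact_force: [-3.5, 1.7, 10.6]
opening: 0.008
finger_force: 5.2
```

Request:
{"api": "carry_out", "payload": {"plan": [{"rot":[0,0,0],"xyz":[0,0,0.001],"grip":255},{"rot":[0,0,0],"xyz":[0,0,0.001],"grip":255},{"rot":[0,0,0],"xyz":[0,0,0.001],"grip":255}]}}

```text
clock: 8.02
tool_pos: [0.466, -0.2952, 0.1059]
eef_rot: [0.006, 1.0, -0.0, -0.001]
contact_force: [-3.4, 0.6, 10.3]
opening: 0.003
finger_force: 5.1
```

Request:
{"api": "carry_out", "payload": {"plan": [{"rot":[0,0,0],"xyz":[0,0,0.001],"grip":255},{"rot":[0,0,0],"xyz":[0,0,0.001],"grip":255},{"rot":[0,0,0],"xyz":[0,0,-0.03],"grip":255},{"rot":[0,0,0],"xyz":[0,0,-0.07],"grip":255},{"rot":[0,0,0],"xyz":[0,0.04,-0.1],"grip":255},{"rot":[0,0,0],"xyz":[0,0.08,-0.12],"grip":255},{"rot":[0,0,0],"xyz":[0,0.12,-0.14],"grip":255},{"rot":[0,0,0],"xyz":[0,0.15,-0.15],"grip":255}]}}

```text
clock: 8.68
tool_pos: [0.4689, -0.1482, 0.2551]
eef_rot: [0.007, 1.0, -0.0, 0.001]
contact_force: [0.3, 0.1, -0.2]
opening: 0.002
finger_force: 0.0
```

Request:
{"api": "carry_out", "payload": {"plan": [{"rot":[0,0,0],"xyz":[0,0.04,0],"grip":255},{"rot":[0,0,0],"xyz":[0,0.08,0],"grip":255},{"rot":[0,0,0],"xyz":[0,0.12,0],"grip":255},{"rot":[0,0,0],"xyz":[0,0.12,0],"grip":255}]}}

```text
clock: 9.02
tool_pos: [0.4708, -0.0192, 0.2546]
eef_rot: [-0.001, 1.0, 0.003, 0.001]
contact_force: [0.5, 0.8, 1.1]
opening: 0.006
finger_force: 0.0
```

```bash
python3 -c "
from h import *
import cv2
to()
a=r.snapshot('top')[160:270,280:430,::-1];b=r.snapshot('side')[170:280,265:385,::-1]
cv2.imwrite('pics/g.png',np.hstack([cv2.resize(a,None,fx=3,fy=3,interpolation=2),cv2.resize(b,None,fx=3,fy=3,interpolation=2)]))"
```

```text
t 9.0167 tcp [ 0.4708 -0.0192  0.2546] box [-0.0863  0.186 ] F [0.5 0.8 1.1]
rot [0.0061 0.0024 0.0143]
```

View pics/g.png

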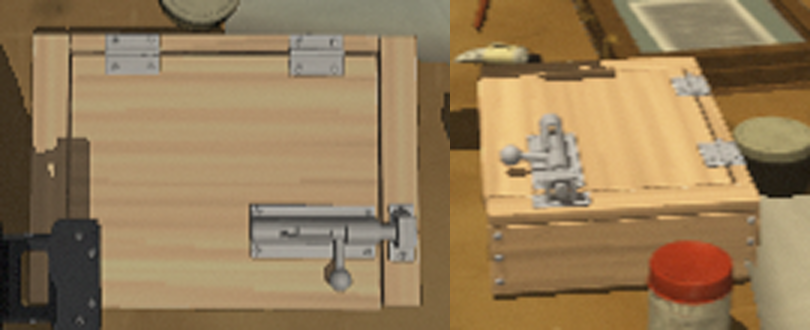

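The lid is shut, the rod is in the keeper and the knob is over to the front. The ball is at (339,275) in the top half and (511,155) in the side half. I'll check its position and hand in if it matches.

```bash
python3 -c "
from h import *
b,e=tri((392.8,251.4),(285.1,221.4)); x=np.r_[MB.T@(b[:2]-O),b[2]]; print(x,e)
if np.abs(x-[-.089,-.09,.098]).max()<.005: print(r.finish_job())"
```

```text
[-0.08634503 -0.08880713  0.0989101 ] 0.0012778376405592497
the job is handed in; nothing more can be done
None
```

The lid is pressed shut, the bolt is home in the keeper and the knob is down in its notch (ball within 3 mm of the locked position); handed in at about 9 s, verdict not shown, and the tin, jar and tube were not touched.

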